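Latch the sprung guard bar of a ware carrier open

ROBOT

A 6-joint arm with a two-finger parallel gripper is mounted at the origin on the work surface. World frame = base frame: x ahead of the robot, y to its left, z up, the work surface at z = 0. Lengths are in mm, angles in rad, forces in N, time in s.
With the tool pointing down it reaches from about 300 to 775 mm from the base axis. Payload 14.6 kg.
Tool frame: the origin (TCP) lies at the very end of the fingers, on their centre line; the grasp point (between the pads) lies 19 mm behind it (grip_point_offset is the distance from the TCP to the grasp point, in mm); z points along the fingers, y is the line along which they close (so a half turn about z gives the same grasp; the last joint's range is limited). The gripper opens to 94 mm and grips with 3 to 60 N. Pads are 16 mm wide; open, the fingers measure 119 mm over their backs; the gripper's body (75 mm by 177 mm) begins 78 mm behind the grasp point.
Start: joints at [-1.297, 0.3, 1.521, -0, 1.321, -0.067], TCP at [183.825, -518.36, 205.446] pointing down, gripper open.
Joint ranges: [-3.03, 3.03], [-0.79, 2.21], [0.23, 2.52], [-1.04, 4.18], [0, 3.07], [-2.55, 2.55]. Speed limits (rad/s): [2.22, 2.22, 2.57, 3.14, 3.14, 3.14].

INTERFACE

Orientations are given as [roll, pitch, yaw] about the fixed x, y, z axes, in that order (R = Rz(yaw) Ry(pitch) Rx(roll)).
In Python, from cell import read_state, camera, camera_info, sign_off, grip_point_offset gives the robot as it stands.
- The arm moves only by the shell command python3 -m handwheel 'ROWS' [FORCE]. ROWS is text: rows parted by semicolons, each of 5 numbers parted by spaces: the shift along the world's x, y, z in units of 40 mm (1.0 is 40 mm), then the turn about the world's z in units of 5 degrees (1.0 is 5 degrees), then the closure, from 0 (fully open) to 1 (shut). In form: dx dy dz yaw gripper; .... A call has 1 to 12 rows; each row shifts and turns the commanded pose from where the row before left it; what a row does not reach is not made up. A row lasts 1/12 s, in which the tool goes at most 41.7 mm and 7.16 degrees, less where a joint would pass 70% of its speed; a pose out of reach is approached as far as the arm can. A call is refused whole if a number of a shift passes 1 or a number of a turn 1, either way. A call with a gripper value outside its range is refused whole. The fingers move at their own pace and stop on an object; FORCE is the grip in N (left out, the last holds). Time passes only in rows, so rows that do not move let the fingers close. It gives the time, the measured TCP pose, the force, the opening and the grip force at its end, in the units of the state.
- read_state(): the state, without advancing time (a new reading comes with each control period).
- camera(name): name is "side" or "top"; returns (picture, depth): 420x560x3 uint8, red, green, blue; 420x560 float32, mm along the optical axis (not along the pixel's ray), 0 where there is no reading.
- camera_info(name): a dict with "intrinsics" (3x3 intrinsics, pixels), "world_from_camera" (4x4, takes a point from camera to world coordinates). Camera axes: x right, y down, z forward; pixel columns grow to the right and rows downward; lengths in mm; the calibration is good to about 2 mm. A picture is of the moment at which its call begins. camera_info takes no time and is no camera call.
- sign_off(): hands the job in; it is judged then, once.
The state is a dict: "clock": time; "joints": joint angles; "qd": joint speeds; "effort": joint torques, N m; "eef_pos": TCP position; "eef_rot": TCP orientation; "wrist_force": force on the tool from outside, world axes, zero at the start; "moment": the same for the moment, N m; "finger_gap": finger opening in mm; "finger_force": force on a finger pad.
Only numpy, scipy, OpenCV 4.12 (cv2) and the standard library are available. Lean on these libraries where they do the work, as an engineer would, in place of code of your own. Each camera call takes 0.05 s, during which the arm holds its last target. There are 200 camera calls.

TASK

The bowls on the ware carrier are about to be unloaded: swing the carrier's sprung guard bar up against its spring by the red grip on its lever, hold it there and push the red grip's locking bolt fully down into the notch of the steel keeper plate, so that the bar stays up by itself when you let go. Where the notch stands has to be felt for. Leave all pots standing where they are.

Things in the scene. Friction and masses are not known exactly. Their poses are not given: they have to be found in the camera images.
- carrier: Fixed plywood board 230 x 385 x 18 mm with grey cheeks (tops at 104 mm) carrying a level axle. Origin: on the table right below the lever's place on the axle. x points roughly to the robot's left, y along the axle roughly back to the robot, z up. The board spans x -170 to +60, y -70 to +315 mm; two bowls on it under the blue guard frame, which spans y +70 to +273 mm and reaches 155 mm to -x of the axle.
- bar_hinge (a point): Point on the axle, 85 mm above the table, in the plane of lever and keeper. The keeper is a steel arc round it, 12 mm thick, rim radius about 85 mm, clamped fast, with one 13 mm notch between yellow cheeks. The notch is met somewhere from 0.28 to 0.54 rad of joint bar: press the bolt (8 to 15 N) at successive angles; it enters only within about 0.02 rad of the right one.
- bar (a joint): Turn of blue guard frame and lever, rad. 0 = at rest: frame level, 7 mm over the bowls; lever leans 0.73 rad from vertical, top towards the carrier's -x. Grows as wound up, the lever's top moving to +x about the carrier's +y; 0.72 = upper stop, lever upright. A torsion spring returns it: 0.6 N m at 0 plus 1.2 N m/rad (weight adds up to 0.3), so 4 to 9 N at the grip; unlatched, it springs back.
- bolt (a joint): Travel of the locking bolt along the lever towards the axle, m: 0 = drawn out, 0.014 = fully home. About 3 N of friction; stays where it is left; starts within 1.5 mm of 0. Its round steel nose is 10 mm wide and 88 mm from the axle at 0. Off the notch it lands on the keeper's rim after 2 to 4 mm; only in the notch does it go home. The lever's blue straps end 122 mm from the axle.
- bolt_grip (a point): Point in the bolt's red grip, 165 mm from the axle at bolt 0, 151 mm at 0.014. z points along the lever away from the axle, y along the axle, x across the lever in the winding direction. The red grip is a block 14 (x) by 40 (y) by 44 mm (z), from 25 mm below to 19 mm beyond this point. Take it by its 14 mm, fingers pointing along the lever to the axle: the tool leans with the lever.
- bowl_a: White glazed bowl, 84 mm wide, 52 mm high, loose on the carrier board under the guard bar, nearer the lever. Origin: centre of its foot. To be left alone.
- bowl_b: Terracotta bowl, 84 mm wide, 52 mm high, loose on the carrier board under the guard bar, farther from the lever. Origin: centre of its foot. To be left alone.
- vase: White vase, 104 mm wide, 210 mm high, loose on the table. Origin: centre of its foot. To be left alone.
- teabowl: Black tea bowl, 90 mm wide, 55 mm high, loose on the table. Origin: centre of its foot. To be left alone.

How it is judged (in metres and radians):
On the way, in this order (a step that is already met when the one before it is completed fails the run):
1. the guard bar is wound up at least 0.2 rad with the bolt still outside the notch (travel under 6 mm) (value of joint bar above 0.2 rad and value of joint bolt below 0.006 m), for 0.1 s.
2. with the bar held up, the bolt is pushed home in the notch (travel over 10 mm) (value of joint bar above 0.2 rad and value of joint bolt above 0.01 m), for 0.1 s.
At the end, for the whole second after the job is handed in: The guard bar stays up by itself at more than 0.2 rad, at rest (under 0.05 rad/s), with the bolt more than 10 mm home in the keeper's notch (all of step 2 and velocity of joint bar between -0.05 and 0.05 rad/s); the robot touches nothing.
It fails at once if a pot is pushed more than 25 mm from its place (distance of any of bowl_a, bowl_b, vase, teabowl from where it was at the start of the episode above 0.025 m).
It fails at once if a pot is tipped by more than 0.5 rad (angle between any of bowl_a, bowl_b, vase, teabowl's own z axis and vertical above 0.5 rad).
It also fails if it takes over 54 s, if anything falls off the work surface, if the arm or the gripper's body presses on something with over 40 N, if the wrist force passes 120 N, or if a joint passes its speed limit or range.

## Working session

There is one attempt and no reset: what is moved stays moved. The work goes in short steps, Python scripts to look and compute and a shell command to move; the robot and the scene stay as the last step left them, time stands still between calls to the robot, and variables do not carry over. Pictures are saved under pics/ and viewed, at most 10 in all, crops included, and the job is handed in when it is done.

```bash
mkdir -p pics; python3 - <<'E'
from cell import *
import cv2,numpy as np
ims=[]
for n in("side","top"):
    p,d=camera(n); i=camera_info(n); np.savez(f"{n}.npz",p=p,d=d,K=i["intrinsics"],T=i["world_from_camera"])
    cv2.imwrite(f"pics/{n}0.png",p[:,:,::-1]); print(n,i)
print(read_state(),grip_point_offset)
E
```

```text
side {'intrinsics': array([[444.61956381,   0.        , 276.23649672],
       [  0.        , 444.61956381, 215.84334463],
       [  0.        ,   0.        ,   1.        ]]), 'world_from_camera': array([[-9.93840663e-01, -7.42310517e-02,  8.22829753e-02,
         4.22386018e+02],
       [-1.10041587e-01,  7.48816832e-01, -6.53578000e-01,
         9.44000669e+02],
       [-1.30990945e-02, -6.58606942e-01, -7.52373119e-01,
         1.19459708e+03],
       [ 0.00000000e+00,  0.00000000e+00,  0.00000000e+00,
         1.00000000e+00]])}
top {'intrinsics': array([[404.68758496,   0.        , 280.79789146],
       [  0.        , 404.68758496, 209.96517074],
       [  0.        ,   0.        ,   1.        ]]), 'world_from_camera': array([[ 9.33004722e-02, -9.72507604e-01,  2.13363497e-01,
         3.24103020e+02],
       [-9.95626033e-01, -9.00812828e-02,  2.47823393e-02,
        -4.37411995e+00],
       [-4.88095595e-03, -2.14742456e-01, -9.76658515e-01,
         1.15158027e+03],
       [ 0.00000000e+00,  0.00000000e+00,  0.00000000e+00,
         1.00000000e+00]])}
{'clock': 0.1, 'joints': array([-1.29663864e+00,  3.00396882e-01,  1.52149366e+00,  2.21111214e-05,
        1.32069752e+00, -6.66258212e-02]), 'qd': array([-0.00191357, -0.00244566, -0.00052323,  0.0007187 , -0.00247839,
        0.00049885]), 'effort': array([ 3.00133841e-03, -5.32642865e+01, -3.53282046e+01,  7.09149381e-02,
        2.35203240e-02, -5.43443230e-05]), 'eef_pos': array([ 183.75261443, -518.15872693,  204.96402202]), 'eef_rot': array([-3.14060088e+00, -8.76407633e-05,  3.40777985e-01]), 'wrist_force': array([0.67797855, 0.23503786, 0.55894631]), 'moment': array([-0.00057436,  0.01898753, -0.02951475]), 'finger_force': 0.0, 'finger_gap': 93.98462056498694} 18.8
```

View pics/side0.png

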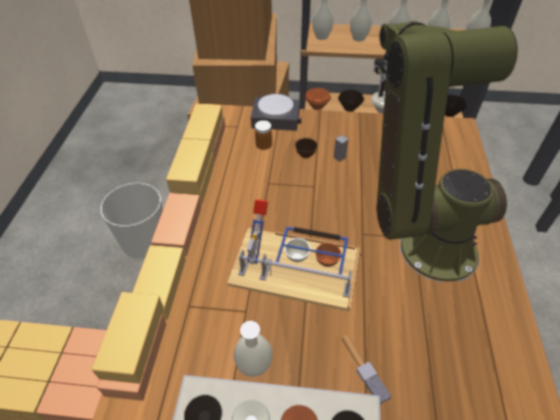

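View pics/top0.png

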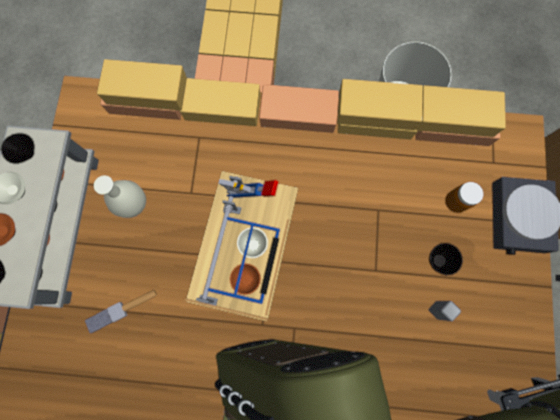

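```bash
cat > h.py <<'E'
import numpy as np,cv2
def cloud(p,d,K,T):
    v,u=np.indices(d.shape); P=np.stack([(u-K[0,2])*d/K[0,0],(v-K[1,2])*d/K[1,1],d],-1)
    P=P@T[:3,:3].T+T[:3,3]; P[d<=0]=np.nan; return P
def redmask(p):
    h=cv2.cvtColor(p,cv2.COLOR_RGB2HSV); return ((h[...,0]<5)|(h[...,0]>175))&(h[...,1]>190)&(h[...,2]>110)
E
python3 - <<'E'
from h import *
B=[]
for n in("top","side"):
    z=np.load(n+".npz"); P=cloud(**z); p=z["p"]
    m=(P[...,2]>13)&(P[...,2]<23)&(abs(P[...,0]-450)<280)&(abs(P[...,1])<350)
    nl,l,s,c=cv2.connectedComponentsWithStats(cv2.morphologyEx(m.astype(np.uint8),cv2.MORPH_CLOSE,np.ones((9,9))))
    k=1+s[1:,4].argmax(); Q=P[m&(l==k)]
    r=cv2.minAreaRect(Q[:,:2].astype(np.float32)); print(n,"board",r,cv2.boxPoints(r).round(0).tolist(),np.median(Q[:,2]))
    m=redmask(p)&(P[...,2]>120)&(P[...,2]<300); Q=P[m]; vv,uu=np.nonzero(m)
    print("red",m.sum(),uu.min(),uu.max(),vv.min(),vv.max(),Q.mean(0).round(1),np.percentile(Q,[3,97],axis=0).round(1).tolist())
    m=(P[...,2]>150)&(abs(P[...,0]-450)<280)&(abs(P[...,1])<350)
E
python3 - <<'E'
import cv2
a=cv2.imread('pics/top0.png')[160:320,180:300]; b=cv2.imread('pics/side0.png')[190:310,220:370]
cv2.imwrite('pics/c.png',cv2.hconcat([cv2.resize(a,(390,520)),cv2.resize(b,(400,520))]))
E
```

```text
top board ((469.4684753417969, 122.79627227783203), (230.36048889160156, 385.1807861328125), 82.28308868408203) [[263.0, 35.0], [645.0, -17.0], [676.0, 211.0], [294.0, 263.0]] 17.211193875839967
red 170 262 277 181 194 [580.4  51.4 214.8] [[564.5, 36.6, 200.1], [596.7, 67.4, 225.4]]
side board ((468.66339111328125, 124.30533599853516), (233.511962890625, 385.3885498046875), 82.18618774414062) [[262.0, 35.0], [644.0, -18.0], [675.0, 214.0], [294.0, 266.0]] 17.938491417874957
red 127 255 266 201 213 [582.3  57.3 210.2] [[567.5, 45.2, 195.5], [597.6, 69.0, 223.6]]
```

View pics/c.png

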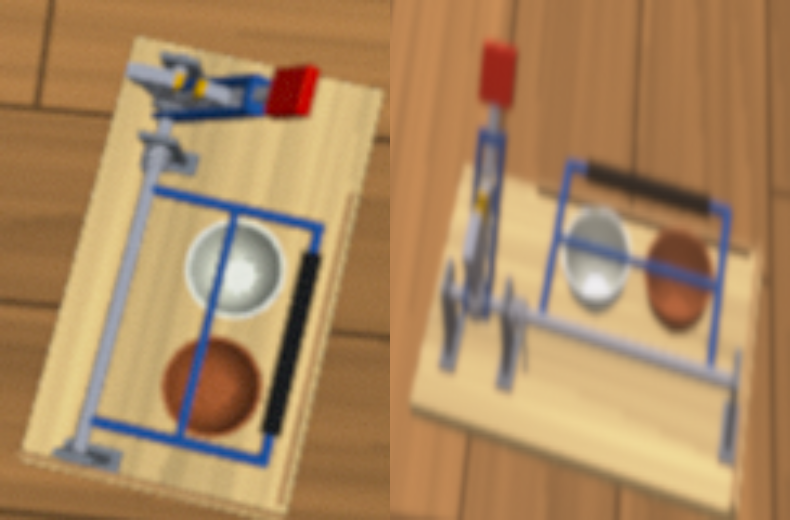

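```bash
python3 -m handwheel '0 0 0.8 0 0; 0.2 0.2 0.8 0 0; 0.5 0.7 0.8 -0.5 0; 0.5 0.7 0.2 -0.5 0; 0.5 0.7 0 -0.5 0; 0.5 0.7 0 -0.5 0; 0.5 0.7 0 -0.5 0; 0.5 0.7 0 -0.5 0; 0.5 0.7 0 -0.5 0; 0.5 0.7 0 -0.5 0; 0.5 0.7 0 -0.5 0; 0.5 0.7 0 -0.5 0' 20; python3 -m handwheel '0.5 0.7 0 -0.45 0; 0.5 0.7 0 0 0; 0.5 0.7 0 0 0; 0.5 0.7 0 0 0; 0.5 0.7 0 0 0; 0.5 0.7 0 0 0; 0.5 0.7 0 0 0; 0.5 0.7 0 0 0; 0.5 0.7 0 0 0; 0.3 0.77 0 0 0; 0 0 0 0 0; 0 0 0 0 0'
```

```text
clock: 1.1
eef_pos: [390.1, -231.9, 305.7]
eef_rot: [-3.142, 0.0, -0.098]
wrist_force: [0.8, -0.0, 0.5]
finger_gap: 93.7
finger_force: 0.0
clock: 2.1
eef_pos: [581.6, 50.5, 304.9]
eef_rot: [3.141, 0.002, -0.132]
wrist_force: [-0.0, -0.8, 0.5]
finger_gap: 93.7
finger_force: 0.0
```

```bash
python3 -m handwheel '0.05 0.06 -0.7 0 0; 0 0 -0.7 0 0; 0 0 -0.7 0 0; 0 0 -0.52 0 0; 0 0 0 0 0.5; 0 0 0 0 0.5; 0 0 0 0 0.5;0 0 0 0 0.5; 0 0 0 0 0.5'; python3 -m handwheel '0.02 0.153 0.1 0 0.5; 0.02 0.153 0.1 0 0.5; 0.02 0.153 0.1 0 0.5; 0.02 0.153 0.1 0 0.5; 0.02 0.153 0.1 0 0.5; 0.02 0.153 0.1 0 0.5; 0 0 0 0 0.5' 25; python3 - <<'E'
from h import *
from cell import *
a,_=camera("side"); b,_=camera("top")
a=a[150:300,180:340]; b=b[120:270,180:340]
cv2.imwrite('pics/w1.png',cv2.hconcat([cv2.resize(x,(400,375),interpolation=cv2.INTER_CUBIC) for x in(a,b)])[:,:,::-1])
E
```

```text
clock: 2.85
eef_pos: [584.0, 51.5, 202.5]
eef_rot: [-3.141, -0.002, -0.135]
wrist_force: [0.4, -0.6, -0.9]
finger_gap: 63.9
finger_force: 0.0
clock: 3.43
eef_pos: [588.9, 88.4, 227.2]
eef_rot: [3.14, -0.003, -0.135]
wrist_force: [-1.5, -10.4, 5.2]
finger_gap: 47.0
finger_force: 5.0
```

View pics/w1.png

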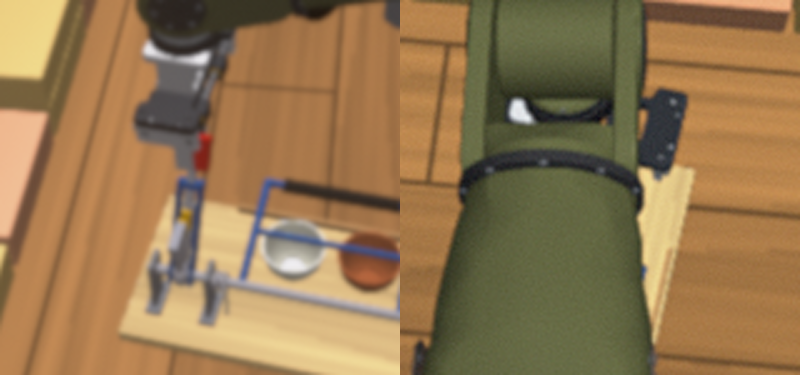

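```bash
python3 -m handwheel '0 0 0 0 1; 0 0 0 0 1; 0 0 0 0 1; 0 0 0 0 1; 0 0 0 0 1; 0 0 0 0 1' 25
```

```text
clock: 4.03
eef_pos: [589.6, 86.8, 228.7]
eef_rot: [3.139, -0.006, -0.136]
wrist_force: [-2.9, -14.9, 19.9]
finger_gap: 21.7
finger_force: 26.0
```

```bash
cat > s.py <<'E'
from cell import *
import numpy as np
s=read_state(); d=s["eef_pos"]-[598.6,162,85]; x=d[:2]@[.134,.991]; z=d[2]+10
f=s["wrist_force"]; fx=f[:2]@[.134,.991]; fi=np.arctan2(-x,z); r=np.hypot(x,z)
rad=-fx*np.sin(fi)+f[2]*np.cos(fi); tan=fx*np.cos(fi)+f[2]*np.sin(fi)
print("t %.2f bar~%.3f r %.1f | x %.1f z %.1f | press %.1f tang %.1f gap %.1f M %s"%(s["clock"],.73-fi,r,x,z,rad,tan,s["finger_gap"],s["moment"].round(2)))
E
python3 s.py; python3 -m handwheel '-0.003 -0.02 0.04 0 1; 0 0 0 0 1; 0 0 0 0 1' 20 >/dev/null; python3 s.py; python3 -m handwheel '0.007 0.05 0.025 0 1; 0 0 0 0 1; 0 0 0 0 1' >/dev/null; python3 s.py
```

```text
t 4.03 bar~0.272 r 171.3 | x -75.7 z 153.7 | press 24.6 tang -4.8 gap 21.7 M [-2.41  0.57  0.03]
t 4.28 bar~0.274 r 171.7 | x -75.6 z 154.2 | press 13.9 tang -4.0 gap 21.8 M [-1.54 -0.37  0.12]
t 4.53 bar~0.288 r 171.6 | x -73.4 z 155.2 | press 12.6 tang -2.4 gap 21.3 M [-1.43 -0.48  0.  ]
```

```bash
python3 -m handwheel '0.007 0.054 0.024 0 1; 0 0 0 0 1; 0 0 0 0 1' >/dev/null; python3 s.py; python3 -m handwheel '0.007 0.055 0.023 0 1; 0 0 0 0 1; 0 0 0 0 1' >/dev/null; python3 s.py;  python3 -m handwheel '0.007 0.055 0.022 0 1; 0 0 0 0 1; 0 0 0 0 1' >/dev/null; python3 s.py
```

```text
t 4.78 bar~0.302 r 171.7 | x -71.2 z 156.2 | press 12.7 tang -2.3 gap 21.1 M [-1.48 -0.43  0.01]
t 5.03 bar~0.315 r 171.7 | x -69.2 z 157.1 | press 14.1 tang -4.2 gap 20.8 M [-1.84 -0.52  0.02]
t 5.28 bar~0.330 r 171.6 | x -66.9 z 158.0 | press 14.0 tang -3.3 gap 20.3 M [-1.68 -0.47  0.03]
```

```bash
python3 -m handwheel '0.007 0.055 0.022 0 1; 0 0 0 0 1; 0 0 0 0 1' >/dev/null; python3 s.py; python3 -m handwheel '0.007 0.056 0.022 0 1; 0 0 0 0 1; 0 0 0 0 1' >/dev/null; python3 s.py;  python3 -m handwheel '0.007 0.056 0.021 0 1; 0 0 0 0 1; 0 0 0 0 1' >/dev/null; python3 s.py; python3 -m handwheel '0.008 0.056 0.02 0 1; 0 0 0 0 1; 0 0 0 0 1' >/dev/null; python3 s.py
```

```text
t 5.53 bar~0.344 r 171.4 | x -64.6 z 158.8 | press 12.2 tang -3.6 gap 19.5 M [-1.54 -0.61  0.05]
t 5.78 bar~0.360 r 170.8 | x -61.9 z 159.3 | press 8.1 tang -2.0 gap 19.6 M [-0.9  -0.97 -0.04]
t 6.03 bar~0.371 r 170.4 | x -59.8 z 159.6 | press 5.6 tang -4.1 gap 19.0 M [-1.11 -1.14  0.04]
t 6.28 bar~0.384 r 170.0 | x -57.6 z 159.9 | press 3.4 tang -5.3 gap 19.1 M [-1.18 -1.31  0.06]
```

```bash
python3 -m handwheel '0.002 0.017 -0.047 0 1; 0 0 0 0 1; 0 0 0 0 1' >/dev/null; python3 s.py; python3 -m handwheel '0 0 0 0 1; 0 0 0 0 1; 0 0 0 0 1' >/dev/null; python3 s.py
```

```text
t 6.53 bar~0.387 r 168.0 | x -56.5 z 158.2 | press 2.1 tang -2.7 gap 19.1 M [-0.69 -1.44  0.06]
t 6.78 bar~0.387 r 168.0 | x -56.5 z 158.2 | press 3.1 tang -2.2 gap 19.2 M [-0.68 -1.39  0.08]
```

```bash
python3 -m handwheel '0.002 0.017 -0.047 0 1; 0 0 0 0 1; 0 0 0 0 1' >/dev/null; python3 s.py; python3 -m handwheel '0.002 0.017 -0.047 0 1; 0 0 0 0 1; 0 0 0 0 1' >/dev/null; python3 s.py
```

```text
t 7.03 bar~0.389 r 166.0 | x -55.5 z 156.4 | press 1.9 tang -1.4 gap 18.5 M [-0.3  -1.5   0.01]
t 7.28 bar~0.389 r 164.2 | x -54.9 z 154.8 | press 4.2 tang -0.6 gap 19.0 M [-0.38 -1.25 -0.  ]
```

```bash
python3 -m handwheel '0.002 0.017 -0.047 0 1; 0 0 0 0 1; 0 0 0 0 1' >/dev/null; python3 s.py; python3 -m handwheel '0.002 0.017 -0.047 0 1; 0 0 0 0 1; 0 0 0 0 1' >/dev/null; python3 s.py; python3 -m handwheel '0.002 0.017 -0.047 0 1; 0 0 0 0 1; 0 0 0 0 1' >/dev/null; python3 s.py;
```

```text
t 7.53 bar~0.390 r 162.4 | x -54.2 z 153.1 | press 5.2 tang -0.6 gap 18.8 M [-0.42 -1.28  0.04]
t 7.78 bar~0.390 r 161.6 | x -53.9 z 152.3 | press 13.6 tang -1.6 gap 18.8 M [-0.94 -0.44 -0.01]
t 8.03 bar~0.390 r 161.1 | x -53.7 z 151.9 | press 25.1 tang -1.5 gap 19.1 M [-1.67  0.28 -0.02]
```

```bash
python3 -m handwheel '-0.002 -0.01 0.03 0 0.9; 0 0 0 0 0.2; 0 0 0 0 0.2; 0 0 0 0 0.2; 0 0 0 0 0.2; 0 0 0 0 0.2; 0 0 0 0 0.2; 0 0 0.5 0 0.2; 0 0 0.7 0 0.2; 0 0 0.7 0 0.2; 0 0 0.7 0 0.2; 0 0 0 0 0.2'; python3 -m handwheel '-0.5 -0.8 0.3 0 0.2; -0.5 -0.8 0.3 0 0.2; -0.5 -0.8 0 0 0.2; -0.5 -0.8 0 0 0.2; -0.5 -0.8 0 0 0.2; -0.5 -0.8 0 0 0.2; -0.5 -0.8 0 0 0.2; -0.5 -0.8 0 0 0.2; 0 0 0 0 0.2; 0 0 0 0 0.2'
python3 - <<'E'
from h import *
from cell import *
ims=[]
for n,c in(("side",(150,180)),("top",(150,180))):
    p,d=camera(n); i=camera_info(n); P=cloud(p,d,i["intrinsics"],i["world_from_camera"])
    m=redmask(p)&(P[...,2]>120)&(P[...,2]<300); Q=P[m]-[598.6,162,85]; x=Q[:,:2]@[.134,.991]; 
    r=np.hypot(x,Q[:,2]); f=np.arctan2(-x,Q[:,2])
    print(n,m.sum(),"r",np.percentile(r,[3,50,97]).round(1),"bar",.73-np.median(f))
    ims.append(cv2.resize(p[c[0]:c[0]+150,c[1]:c[1]+160],(400,375),interpolation=cv2.INTER_CUBIC))
    z=np.load(n+".npz"); P0=cloud(**z); m=redmask(z["p"])&(P0[...,2]>120)&(P0[...,2]<300); Q=P0[m]-[598.6,162,85]; x=Q[:,:2]@[.134,.991]
    print(" start r",np.percentile(np.hypot(x,Q[:,2]),[3,50,97]).round(1))
cv2.imwrite('pics/e.png',cv2.hconcat(ims)[:,:,::-1])
E
```

```text
clock: 9.03
eef_pos: [591.8, 108.9, 333.6]
eef_rot: [-3.139, -0.008, -0.135]
wrist_force: [-0.1, -0.2, 0.5]
finger_gap: 75.3
finger_force: 0.0
clock: 9.87
eef_pos: [430.3, -148.3, 351.7]
eef_rot: [-3.142, -0.0, -0.138]
wrist_force: [-0.3, 0.1, 0.0]
finger_gap: 75.0
finger_force: 0.0
side 117 r [134.9 152.7 170. ] bar 0.4252270925037802
 start r [146.6 164.1 181.1]
top 88 r [165.1 169.3 172.4] bar 0.3900383717659884
 start r [150.9 174.  185.2]
```

View pics/e.png

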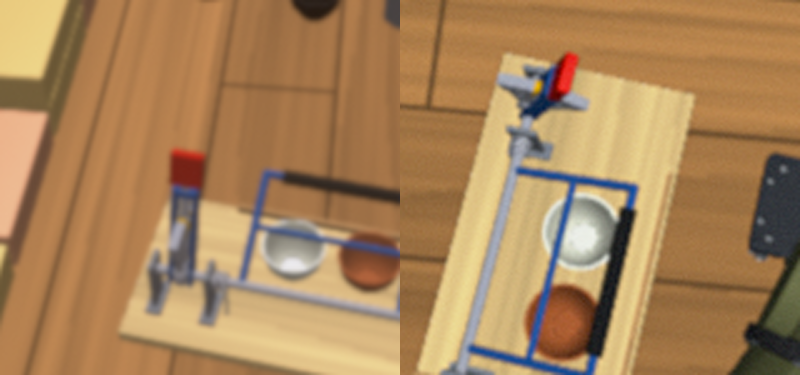

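The bar holds itself up at about 0.39 rad. The grip sits about 12 mm closer to the axle than at the start, down against the straps (left picture, at 187,170). The robot is clear and the bowls have not moved, so I'm handing in.

```bash
python3 -c "
from cell import *
print(sign_off())"
```

```text
the job is handed in; nothing more can be done
None
```

Job handed in at about 10 s: the guard bar stays up by itself at about 0.39 rad with the bolt about 12 mm or more home in the keeper's notch, the robot touching nothing and the bowls still in place; the result of the judging was not shown.

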